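# Dispense a tin into the catch tray

## Robot

A 7-joint arm with a two-finger parallel gripper is mounted at the origin on a cart in front of the work surface, level with it; the furniture and walls round the work are solid. World frame = base frame: x ahead of the robot, y to its left, z up, the work surface at z = 0. Lengths are in m, angles in rad, forces in N, time in s.
With the tool pointing down it reaches from about 0.4 to 0.85 m from the base axis. Payload 10.4 kg.
Tool frame: the origin (TCP) lies midway between the tips of the shut fingers; the grasp point (between the pads) lies 19 mm behind it; z points along the fingers, y is the line along which they close (so a half turn about z gives the same grasp; the last joint's range is limited). The gripper opens to 87 mm and grips with 3 to 60 N. Pads are 19 mm wide; open, the fingers measure 117 mm over their backs; the gripper's body (75 mm by 190 mm) begins 51 mm behind the grasp point.
Start: joints at [-1.353, 0.332, -0.065, 1.46, 0.022, 1.35, -0.088], TCP at [0.149, 0.607, 0.223] pointing down, gripper open.
Joint ranges: [-2.6, 2.6], [-0.5, 2.12], [-1.47, 1.34], [0.16, 2.42], [-1.27, 4.41], [0.06, 2.06], [-2.6, 2.6]. Speed limits (rad/s): [2.22, 2.22, 2.79, 2.79, 3.14, 3.14, 3.14].

## Interface

Orientations are given as a unit quaternion [x, y, z, w].
In Python, from bench import r gives the robot as it stands.
- The arm moves only by the tool arm_command, never from a script. Its arguments are lists of equal length, an entry for each row: "xyz": the shift along the world's x, y, z in m, a list of three; "rot": the turn, a rotation vector about the world's x, y, z in rad, a list of three. In form: {"xyz": [[tx, ty, tz], ...], "rot": [[ax, ay, az], ...]}. A call has 1 to 20 rows; each row is the pose to reach, as a shift and turn from the pose commanded when the call began; what a row does not reach only later rows make up. A row lasts 1/12 s, in which the tool goes at most 41.7 mm and 7.16 degrees, less where a joint would pass 70% of its speed; a pose out of reach is approached as far as the arm can. A call with a gripper value outside its range is refused whole. "grip" is the opening, from 0 (shut) to 1 (fully open), set as the call begins (left out, the last holds). The fingers move at their own pace and stop on an object; "squeeze" is the grip in N (left out, the last holds). Time passes only in rows, so rows that repeat a pose let the fingers close. It gives the time, the measured TCP pose, the force, the opening and the grip force at its end, in the units of the state.
- r.read_state(): the state, without advancing time (a new reading comes with each control period).
- r.camera(name): name is "scene" or "top" or "wrist"; returns the picture (480x640x3 uint8, red, green, blue); there is no depth.
- r.camera_model(name): a dict with "fx", "fy", "cx", "cy" (pixels), "k1" (the pictures are not rectified: a ray, as slopes to the right and down, at radius r is drawn at 1 + k1 r^2 times it, then the intrinsics apply), "T" (4x4, takes a point from camera to world coordinates). Camera axes: x right, y up, looking along -z (the intrinsics and any distortion apply to the point x, -y, -z); pixel columns grow to the right and rows downward; lengths in m; the calibration is good to about 2 mm. A picture is of the moment at which its call begins: read the wrist's pose just before it. camera_model takes no time and is no camera call; for the wrist camera it gives the pose at the moment of the call.
- r.close_job(): hands the job in; it is judged then, once.
Trained networks look in the newest picture that a camera, given by its name, has taken for a name from the list of things; names that differ only in an ending like _2 or _b are one class to them, and where a whole thing is asked for, a point or a joint stands for the part that bears it (a point fixed in the world has none). Each returns a list of dicts, best first, with "conf" (0 to 1); they miss things now and then, are a little off and sometimes report something else, mostly with a low value. They report only what shows in the picture. A call takes as long as a camera call.
- r.look_for(label, camera): "at" ([x, y, z] in m, in the coordinates of the camera as it stood for that picture, good to about 4 mm: the middle of the surface that is visible of it).
- r.spot_point(label, camera): "at" ([x, y, z] in m, in the coordinates of the camera as it stood for that picture, good to about 4 mm: a listed point, or the origin of a listed thing).
The state is a dict: "time": time; "joint_positions": joint angles; "joint_vel": joint speeds; "joint_torque": joint torques, N m; "ee_pos": TCP position; "eef_rot": TCP orientation; "ft_force": force on the tool from outside, world axes, zero at the start; "torque": the same for the moment, N m; "width": finger opening in m; "grip_force": force on a finger pad.
Only numpy, scipy, OpenCV 4.12 (cv2) and the standard library are available. Lean on these libraries where they do the work, as an engineer would, in place of code of your own. Each camera call takes 0.05 s, during which the arm holds its last target. There are 200 camera calls.

## Task

Let the taller, narrower tin out of the dispenser: first push the catch tray with your fingertips along its rail until it is fully under that tin's lane, then press that lane's lever pad down so the gate lifts and keep it down until the tin has rolled into the tray, and let the lever come up again. Do not grasp, lift or touch the tins, and leave the flat tin's lever and the things standing round about alone.

Things in the scene. Friction and masses are not known exactly. Their poses are not given: they have to be found in the camera images.
- rack: Fixed wooden tin dispenser, base plate 300 x 330 mm, 6 mm thick, with two equal lanes side by side (centre lines at y +75 and -75 mm, walls up to z 105 mm). One tin lies on its side in each, held by a gate plate at x -65 mm. Origin on the worktop under the middle; x points from the tray end to the back (away from the robot), y left, z up. Highest points: pads 155 mm, a lifted gate 185 mm.
- tray (a joint): Grey open catch tray sliding along the rack's y at its front; value (m) = y of the tray's middle in the rack frame: +0.075 (end stop) squarely under the left lane, -0.075 (end stop) squarely under the right, 0 the middle, near which it starts. Slides with about 1.5 N, stays where left. Outside 118 (x) by 120 mm (y); walls 22 mm high at the rack side, 37 at the sides, 52 at the robot side.
- tray_floor (a point): Middle of the tray's inner floor, 12 mm above the worktop; at rack x -147 mm. Axes parallel to the rack's.
- ear_left (a point): Top edge, middle of the outer (+y) face of the upright push ear on the tray's left side wall: a plate 34 mm wide (along x), 6 mm thick (along y), its top 96 mm above the worktop and 51 mm above the side wall. Pushing this face towards -y slides the tray right.
- ear_right (a point): The same on the tray's right side: top edge of the outer (-y) face of the right ear. Pushing this face towards +y slides the tray to the left.
- lever_left (a joint): Rocking lever outside the left lane; angle in rad: 0 gate shut and pad up, 0.6 (stop) pad fully down and gate up. A spring returns it to 0; fully down takes about 5 N on the pad. Pivot at rack x +10, y +138, z 125 mm; the end towards the robot carries the left lane's gate. The gate clears the tall tin above about 0.5 rad and must stay up about a second for the tin to roll out.
- lever_right (a joint): The same lever outside the right lane (pivot at rack y -138 mm), lifting the right lane's gate.
- pad_left (a point): Middle of the top face of the left lever's press pad: a grey ribbed plate 40 x 36 mm at the back end of the lever, 66 mm behind the pivot (rack x +75, y +138 mm), 149 mm above the worktop when up. It goes down almost straight by about 39 mm when fully pressed.
- pad_right (a point): The same point on the right lever's press pad (rack x +75, y -138 mm).
- lip_left (a point): Middle of the left lane's outlet lip at rack x -85, y +75 mm, 36 mm above the worktop. The lane is 66 mm wide inside; its metal floor slopes down to this lip at 0.2 rad, so the tin rolls out by itself when the gate lifts.
- lip_right (a point): The same point of the right lane (rack y -75 mm).
- tall_tin: The taller, narrower tin: a closed cylinder 75 mm in diameter and 58 mm long, about 0.25 kg, lying on its side across one of the lanes behind the gate. Origin at the middle of one end face; its z axis runs along the cylinder.
- tin_center (a point): Centre of the tall tin. Its y in the rack frame tells its lane (about +73 or -77 mm).
- flat_tin: The flatter, wider tin: 86 mm in diameter and 40 mm long, lying on its side in the other lane. Origin at the middle of one end face, z along the cylinder. It stays where it is.
- flat_center (a point): Centre of the flat tin.
- salt: Salt shaker, 44 mm across, 90 mm high, bystander; origin under its middle.
- honey: Honey jar, 68 mm across, 84 mm high, bystander; origin under its middle.
- mug: Striped mug, 86 x 120 x 90 mm high, bystander; origin under its middle.
- lemon: Lemon, 83 x 58 x 58 mm, lying to the right of the rack, bystander; origin under its middle.

How it is judged:
By the outcome, as a careful person would: the job done as asked, in the order asked, and still so for the second after the job is handed in, with the robot touching nothing.
It also fails if it takes over 48 s, if anything falls off the work surface, if the arm or the gripper's body presses on something with over 40 N, if the wrist force passes 120 N, or if a joint passes its speed limit or range.

## Working session

There is one attempt and no reset: what is moved stays moved. The work goes in short steps, Python scripts to look and compute and a tool call to move; the robot and the scene stay as the last step left them, time stands still between calls to the robot, and variables do not carry over. Pictures are saved under pics/ and viewed, at most 10 in all, crops included, and the job is handed in when it is done.

Besides the shell and the picture viewer there is one more tool, called after "Call:" as a command line: name --argument value ..., lists and objects as JSON in quotes. arm_command: Moves the arm, as the interface text tells. Its arguments: {"type":"object","properties":{"xyz":{"type":"array"},"rot":{"type":"array"},"grip":{"type":"number"},"squeeze":{"type":"number"}},"required":["xyz","rot"]}

```bash
mkdir -p pics; cat > h.py <<'E'
import numpy as np, cv2
from bench import r
def snap(c,f=None):
    im=r.camera(c)
    if f: cv2.imwrite('pics/'+f,im[:,:,::-1])
    return r.camera_model(c)
def pts(c,T,labels,fn=None):
    for l in labels:
        for d in (fn or r.spot_point)(l,c)[:2]:
            p=T@np.r_[d['at'],1]; print(c,l,round(d['conf'],2),p[:3].round(3))
E
python3 - <<'E'
from h import *
for c in ['scene','top']:
    m=snap(c,c+'0.png')
    pts(c,m['T'],['rack','tray_floor','ear_left','ear_right','pad_left','pad_right','tin_center','flat_center','lip_left','lip_right'])
pts('top',m['T'],['salt','honey','mug','lemon'])
s=r.read_state();print(s['time'],s['ee_pos'],s['eef_rot'],s['width'])
E
```

```text
scene rack 0.69 [ 0.553  0.057 -0.001]
scene tray_floor 0.6 [0.4   0.045 0.01 ]
scene tray_floor 0.51 [0.433 0.103 0.096]
scene ear_left 0.82 [0.434 0.102 0.097]
scene ear_right 0.73 [ 0.415 -0.02   0.095]
scene pad_left 0.67 [0.639 0.186 0.146]
scene pad_left 0.17 [ 0.591 -0.364 -0.002]
scene pad_right 0.73 [ 0.61  -0.086  0.142]
scene tin_center 0.93 [ 0.524 -0.011  0.084]
scene flat_center 0.78 [0.545 0.142 0.092]
scene lip_left 0.8 [0.476 0.146 0.035]
scene lip_left 0.65 [0.399 0.041 0.009]
scene lip_right 0.73 [ 0.61  -0.089  0.144]
scene lip_right 0.69 [ 0.459 -0.003  0.032]
top rack 0.86 [0.55  0.064 0.005]
top tray_floor 0.69 [0.397 0.046 0.009]
top ear_left 0.92 [0.434 0.101 0.094]
top ear_right 0.63 [ 0.418 -0.016  0.098]
top ear_right 0.6 [0.476 0.149 0.038]
top pad_left 0.86 [0.639 0.189 0.147]
top pad_right 0.83 [ 0.607 -0.089  0.148]
top pad_right 0.62 [ 0.468  0.389 -0.002]
top tin_center 0.76 [ 0.514 -0.013  0.08 ]
top flat_center 0.94 [0.543 0.144 0.094]
top lip_left 0.81 [0.476 0.147 0.037]
top lip_left 0.46 [ 0.607 -0.09   0.15 ]
top lip_right 0.95 [ 0.457 -0.001  0.033]
top lip_right 0.63 [0.476 0.148 0.037]
top salt 0.81 [ 0.466  0.388 -0.002]
top honey 0.64 [ 0.585 -0.365 -0.002]
top mug 0.73 [0.676 0.401 0.   ]
top mug 0.68 [0.525 0.014 0.088]
top lemon 0.76 [ 0.447 -0.349 -0.002]
top lemon 0.7 [ 0.418 -0.019  0.099]
1.3 [0.1490155  0.60699761 0.22257933] [ 1.20068163e-01  9.92765649e-01  5.28012668e-05 -4.54613720e-06] 0.08702584326352317
```

View pics/scene0.png

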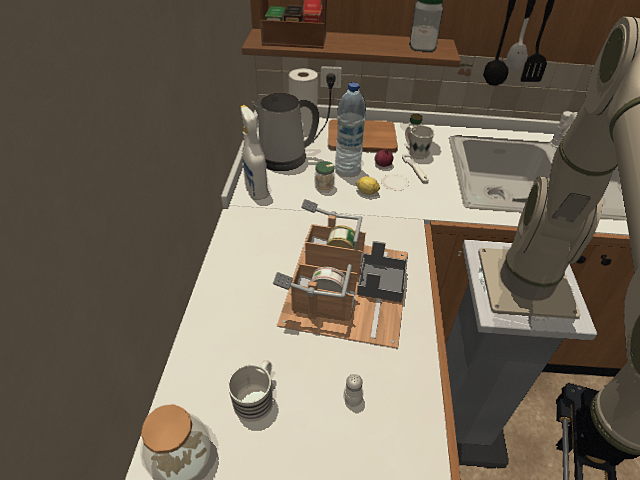

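View pics/top0.png

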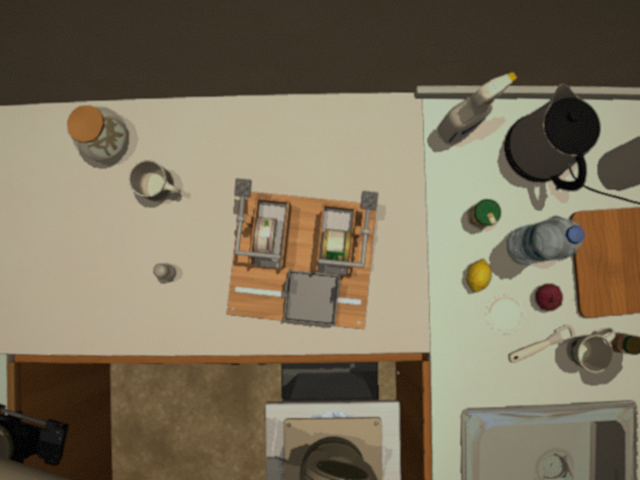

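The tall tin (green label, longer along y) is in the right lane: (337,243) in the top view and near y≈-0.01 in world. The flat tin is in the left lane at (266,235). The tray, at (312,298), sits about 32 mm right of the rack's middle. The rack yaw is about -0.117, with its origin near (0.5515, 0.06). I'll approach the left ear's outer face with the fingers shut.

Call:
arm_command --xyz '[[0.01, -0.016, 0], [0.03, -0.048, 0], [0.05, -0.08, 0], [0.07, -0.112, 0], [0.09, -0.144, 0], [0.11, -0.176, 0], [0.13, -0.208, 0], [0.15, -0.24, 0], [0.17, -0.272, 0], [0.19, -0.304, 0], [0.21, -0.336, 0], [0.23, -0.368, 0], [0.25, -0.4, 0], [0.27, -0.432, 0], [0.28, -0.45, 0], [0.284, -0.457, 0], [0.284, -0.457, 0], [0.284, -0.457, 0], [0.284, -0.457, 0], [0.284, -0.457, 0]]' --rot '[[0, 0, 0], [0, 0, 0.01], [0, 0, 0.02], [0, 0, 0.03], [0, 0, 0.04], [0, 0, 0.05], [0, 0, 0.06], [0, 0, 0.07], [0, 0, 0.08], [0, 0, 0.09], [0, 0, 0.1], [0, 0, 0.11], [0, 0, 0.12], [0, 0, 0.12], [0, 0, 0.12], [0, 0, 0.12], [0, 0, 0.12], [0, 0, 0.12], [0, 0, 0.12], [0, 0, 0.12]]' --grip 0

```text
time: 2.97
ee_pos: [0.4324, 0.1515, 0.2225]
eef_rot: [0.059, 0.998, 0.0, -0.0]
ft_force: [-0.4, -0.2, -0.2]
width: 0.0004
grip_force: 0.0
```

```bash
python3 - <<'E'
from h import *
m=snap('wrist','w1.png')
pts('wrist',m['T'],['ear_left','ear_right','tray_floor','lip_right','lip_left'])
s=r.read_state();print(s['time'],s['ee_pos'],s['eef_rot'],s['width'],s['joint_positions'])
E
```

```text
wrist ear_left 0.67 [0.432 0.106 0.096]
wrist ear_right 0.82 [ 0.416 -0.018  0.091]
wrist tray_floor 0.77 [0.401 0.044 0.013]
wrist lip_right 0.64 [ 0.46  -0.008  0.036]
wrist lip_left 0.65 [0.477 0.143 0.035]
3.2667 [0.43291833 0.15029344 0.22258398] [6.00663458e-02 9.98194385e-01 5.53716576e-05 1.13226180e-05] 0.0003261744542053757 [-0.81742408 -0.05910629  0.37249238  1.89664832  0.02222429  1.29999599
  0.99912311]
```

View pics/w1.png

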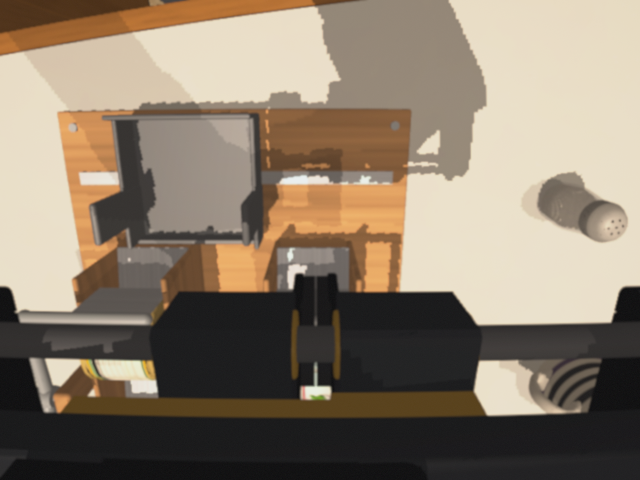

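The wrist view shows the tray's left ear at (252,220), with clear space beside it, and the salt is far away. I'll lower beside the ear.

Call:
arm_command --xyz '[[-0.003, 0, -0.015], [-0.003, 0, -0.04], [-0.003, 0, -0.07], [-0.003, 0, -0.1], [-0.003, 0, -0.125], [-0.003, 0, -0.14], [-0.003, 0, -0.148], [-0.003, 0, -0.148], [-0.003, 0, -0.148]]' --rot '[[0, 0, 0], [0, 0, 0], [0, 0, 0], [0, 0, 0], [0, 0, 0], [0, 0, 0], [0, 0, 0], [0, 0, 0], [0, 0, 0]]'

```text
time: 4.02
ee_pos: [0.4303, 0.1501, 0.0751]
eef_rot: [0.06, 0.998, 0.0, 0.0]
ft_force: [-0.3, 0.0, -0.3]
width: 0.0005
grip_force: 0.0
```

Call:
arm_command --xyz '[[-0.001, -0.01, 0], [-0.002, -0.018, 0], [-0.003, -0.024, 0], [-0.0035, -0.029, 0], [-0.004, -0.034, 0], [-0.0045, -0.039, 0], [-0.005, -0.044, 0], [-0.006, -0.049, 0], [-0.0065, -0.054, 0], [-0.007, -0.059, 0], [-0.0075, -0.063, 0], [-0.008, -0.066, 0], [-0.008, -0.068, 0], [-0.008, -0.068, 0], [-0.008, -0.068, 0]]' --rot '[[0, 0, 0], [0, 0, 0], [0, 0, 0], [0, 0, 0], [0, 0, 0], [0, 0, 0], [0, 0, 0], [0, 0, 0], [0, 0, 0], [0, 0, 0], [0, 0, 0], [0, 0, 0], [0, 0, 0], [0, 0, 0], [0, 0, 0]]'

```text
time: 5.27
ee_pos: [0.4218, 0.0818, 0.0744]
eef_rot: [0.06, 0.998, -0.0, -0.0]
ft_force: [-0.3, -0.0, -0.4]
width: 0.0002
grip_force: 0.0
```

Call:
arm_command --xyz '[[0, -0.002, 0], [0, -0.004, 0], [0, -0.004, 0]]' --rot '[[0, 0, 0], [0, 0, 0], [0, 0, 0]]'

```text
time: 5.52
ee_pos: [0.4218, 0.0777, 0.0744]
eef_rot: [0.06, 0.998, -0.0, -0.0]
ft_force: [0.3, 0.2, 0.2]
width: 0.0008
grip_force: 0.1
```

```bash
python3 - <<'E'
from h import *
for c in ['wrist','top']:
    m=snap(c,c+'2.png'); pts(c,m['T'],['ear_left','ear_right','tray_floor'])
E
```

```text
wrist tray_floor 0.74 [0.398 0.009 0.014]
top ear_right 0.78 [ 0.415 -0.053  0.099]
top ear_right 0.37 [0.476 0.15  0.036]
top tray_floor 0.56 [0.395 0.007 0.01 ]
```

View pics/wrist2.png

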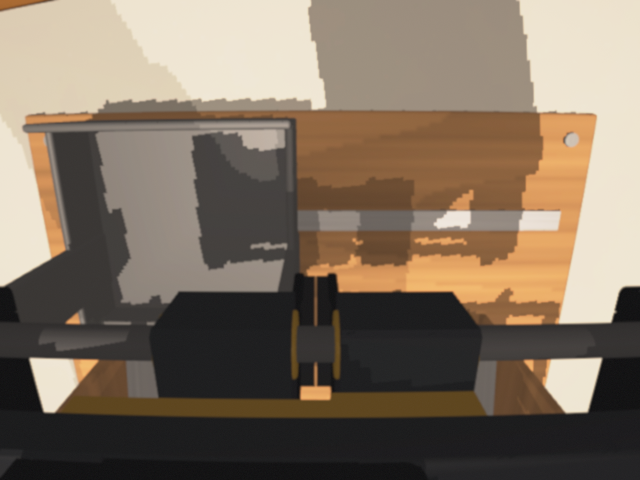

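The tray has moved to about -0.070: its left wall is at column 295 against the fingers. I'll creep on until the force shows the end stop.

Call:
arm_command --xyz '[[0, -0.002, 0], [0, -0.004, 0], [0, -0.004, 0], [0, -0.004, 0]]' --rot '[[0, 0, 0], [0, 0, 0], [0, 0, 0], [0, 0, 0]]'

```text
time: 6.25
ee_pos: [0.4221, 0.0738, 0.0746]
eef_rot: [0.061, 0.998, -0.0, 0.0]
ft_force: [0.2, 0.8, 0.2]
width: 0.0009
grip_force: 0.0
```

Call:
arm_command --xyz '[[0, -0.002, 0], [0, -0.003, 0], [0, -0.003, 0], [0, -0.003, 0]]' --rot '[[0, 0, 0], [0, 0, 0], [0, 0, 0], [0, 0, 0]]'

```text
time: 6.58
ee_pos: [0.4221, 0.0708, 0.0746]
eef_rot: [0.06, 0.998, -0.0, 0.0]
ft_force: [-0.9, 0.4, -0.4]
width: 0.0003
grip_force: 0.0
```

Call:
arm_command --xyz '[[0, -0.002, 0], [0, -0.003, 0], [0, -0.003, 0], [0, -0.003, 0]]' --rot '[[0, 0, 0], [0, 0, 0], [0, 0, 0], [0, 0, 0]]'

```text
time: 6.92
ee_pos: [0.4221, 0.0699, 0.0747]
eef_rot: [0.06, 0.998, 0.001, 0.0]
ft_force: [0.1, 9.2, -1.8]
width: 0.0003
grip_force: 4.5
```

Call:
arm_command --xyz '[[0, -0.001, 0], [0, -0.002, 0], [0, -0.002, 0], [0, -0.002, 0]]' --rot '[[0, 0, 0], [0, 0, 0], [0, 0, 0], [0, 0, 0]]'

```text
time: 7.25
ee_pos: [0.4221, 0.0698, 0.0748]
eef_rot: [0.059, 0.998, 0.002, 0.0]
ft_force: [-0.2, 17.8, -3.8]
width: 0.0001
grip_force: 8.6
```

The end stop is reached: the force rose to 18 N while the position held. I'll back off, lift and move over the right pad.

Call:
arm_command --xyz '[[0.001, 0.01, 0], [0.003, 0.025, 0], [0.004, 0.035, 0], [0.004, 0.035, 0], [0.004, 0.035, 0.03], [0.004, 0.035, 0.065], [0.004, 0.035, 0.1], [0.004, 0.035, 0.135], [0.004, 0.035, 0.155], [0.02, 0.02, 0.155], [0.04, -0.003, 0.155], [0.065, -0.03, 0.155], [0.09, -0.055, 0.155], [0.115, -0.08, 0.155], [0.14, -0.107, 0.155], [0.165, -0.133, 0.155], [0.18, -0.148, 0.155], [0.188, -0.155, 0.155], [0.188, -0.155, 0.155], [0.188, -0.155, 0.155]]' --rot '[[0, 0, 0], [0, 0, 0], [0, 0, 0], [0, 0, 0], [0, 0, 0], [0, 0, 0], [0, 0, 0], [0, 0, 0], [0, 0, 0], [0, 0, 0], [0, 0, 0], [0, 0, 0], [0, 0, 0], [0, 0, 0], [0, 0, 0], [0, 0, 0], [0, 0, 0], [0, 0, 0], [0, 0, 0], [0, 0, 0]]'

```text
time: 8.92
ee_pos: [0.6095, -0.0891, 0.2292]
eef_rot: [0.061, 0.998, -0.0, -0.001]
ft_force: [0.2, -0.3, 0.8]
width: 0.0006
grip_force: 0.0
```

```bash
python3 - <<'E'
from h import *
m=snap('top','top3.png'); pts('top',m['T'],['ear_left','ear_right','tray_floor'])
m=snap('scene'); pts('scene',m['T'],['tray_floor','pad_right','tin_center'])
m=snap('wrist','w3.png'); pts('wrist',m['T'],['tray_floor','tin_center','pad_right'])
s=r.read_state();print(s['time'],s['ee_pos'],m['T'][:3,3])
E
```

```text
top ear_left 0.84 [0.429 0.058 0.097]
top ear_right 0.65 [ 0.467  0.392 -0.003]
top ear_right 0.46 [ 0.587 -0.365 -0.002]
top tray_floor 0.92 [0.397 0.001 0.011]
top tray_floor 0.56 [ 0.587 -0.362 -0.002]
scene tray_floor 0.74 [0.394 0.003 0.01 ]
scene pad_right 0.96 [ 0.609 -0.088  0.145]
scene tin_center 0.9 [ 0.523 -0.015  0.08 ]
wrist tray_floor 0.28 [ 0.448 -0.35  -0.002]
wrist tin_center 0.66 [0.476 0.142 0.035]
wrist tin_center 0.63 [ 0.447 -0.352 -0.001]
wrist pad_right 0.82 [ 0.611 -0.084  0.151]
9.5167 [ 0.60998424 -0.088904    0.22962412] [ 0.53187053 -0.07943142  0.39215086]
```

View pics/w3.png

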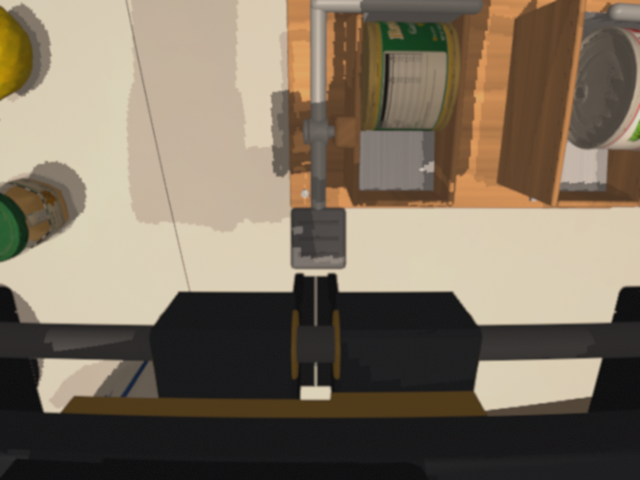

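The wrist view shows the pad at (318,238), lined up with the fingers, and the tall green tin behind the right lane's gate. The tray reads about -0.076. I'll press now.

Call:
arm_command --xyz '[[0, 0, -0.02], [0, 0, -0.045], [0, 0, -0.065], [0, 0, -0.075], [0, 0, -0.082], [0, 0, -0.089], [0, 0, -0.096], [0, 0, -0.103], [0, 0, -0.109], [0, 0, -0.113], [0, 0, -0.113]]' --rot '[[0, 0, 0], [0, 0, 0], [0, 0, 0], [0, 0, 0], [0, 0, 0], [0, 0, 0], [0, 0, 0], [0, 0, 0], [0, 0, 0], [0, 0, 0], [0, 0, 0]]'

```text
time: 10.43
ee_pos: [0.6103, -0.0891, 0.1162]
eef_rot: [0.06, 0.998, -0.0, 0.0]
ft_force: [3.8, -1.3, 4.2]
width: 0.0004
grip_force: 2.6
```

Call:
arm_command --xyz '[[0, 0, -0.002], [0, 0, -0.003], [0, 0, -0.003], [0, 0, -0.003], [0, 0, -0.003], [0, 0, -0.003]]' --rot '[[0, 0, 0], [0, 0, 0], [0, 0, 0], [0, 0, 0], [0, 0, 0], [0, 0, 0]]'

```text
time: 10.93
ee_pos: [0.6101, -0.089, 0.1139]
eef_rot: [0.06, 0.998, 0.0, 0.0]
ft_force: [0.9, -1.1, 4.7]
width: 0.0003
grip_force: 2.7
```

Call:
arm_command --xyz '[[0, 0, -0.002], [0, 0, -0.004], [0, 0, -0.004], [0, 0, -0.004], [0, 0, -0.004], [0, 0, -0.004], [0, 0, -0.004], [0, 0, -0.004], [0, 0, -0.004], [0, 0, -0.004], [0, 0, -0.004], [0, 0, -0.004], [0, 0, -0.004], [0, 0, -0.004], [0, 0, -0.004], [0, 0, -0.004]]' --rot '[[0, 0, 0], [0, 0, 0], [0, 0, 0], [0, 0, 0], [0, 0, 0], [0, 0, 0], [0, 0, 0], [0, 0, 0], [0, 0, 0], [0, 0, 0], [0, 0, 0], [0, 0, 0], [0, 0, 0], [0, 0, 0], [0, 0, 0], [0, 0, 0]]'

```text
time: 12.27
ee_pos: [0.6097, -0.089, 0.111]
eef_rot: [0.06, 0.998, 0.0, -0.0]
ft_force: [-5.1, 0.9, 16.9]
width: 0.0003
grip_force: 7.3
```

```bash
python3 - <<'E'
from h import *
m=snap('scene','s4.png'); pts('scene',m['T'],['tray_floor','pad_right','tin_center'])
im=cv2.imread('pics/s4.png'); cv2.imwrite('pics/s4c.png',cv2.resize(im[180:360,250:430],None,fx=3,fy=3))
E
```

```text
scene tray_floor 0.77 [0.395 0.002 0.009]
scene tray_floor 0.74 [ 0.553  0.057 -0.003]
scene pad_right 0.96 [ 0.613 -0.09   0.101]
scene tin_center 0.96 [0.386 0.    0.045]
scene tin_center 0.69 [0.395 0.004 0.011]
```

View pics/s4c.png

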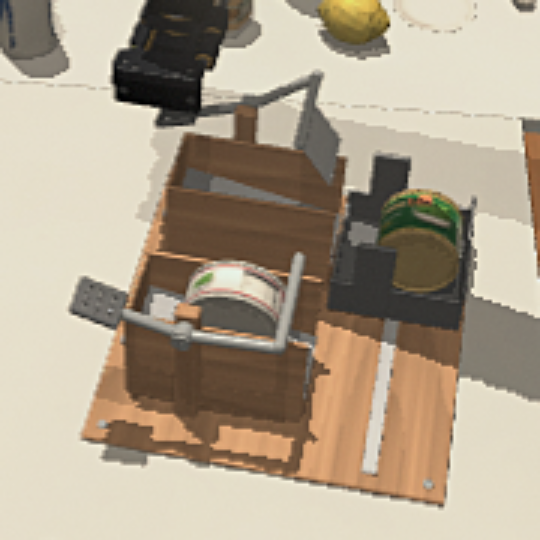

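The tin lies in the tray at (422,240) in the crop, and the right gate is lifted and empty. I'll release the lever slowly and lift clear.

Call:
arm_command --xyz '[[0, 0, 0.004], [0, 0, 0.01], [0, 0, 0.017], [0, 0, 0.024], [0, 0, 0.031], [0, 0, 0.038], [0, 0, 0.045], [0, 0, 0.06], [0, 0, 0.085], [0, 0, 0.11], [0, 0, 0.13], [0, 0, 0.14], [0, 0, 0.14], [0, 0, 0.14], [0, 0, 0.14]]' --rot '[[0, 0, 0], [0, 0, 0], [0, 0, 0], [0, 0, 0], [0, 0, 0], [0, 0, 0], [0, 0, 0], [0, 0, 0], [0, 0, 0], [0, 0, 0], [0, 0, 0], [0, 0, 0], [0, 0, 0], [0, 0, 0], [0, 0, 0]]'

```text
time: 13.72
ee_pos: [0.6094, -0.0888, 0.2479]
eef_rot: [0.06, 0.998, 0.0, -0.001]
ft_force: [1.1, 0.6, -0.6]
width: 0.0009
grip_force: 0.0
```

```bash
python3 - <<'E'
from h import *
m=snap('scene','s5.png'); pts('scene',m['T'],['tray_floor','pad_right','tin_center','flat_center'])
im=cv2.imread('pics/s5.png'); cv2.imwrite('pics/s5c.png',cv2.resize(im[180:360,250:430],None,fx=3,fy=3))
print(r.read_state()['ft_force'])
E
```

```text
scene tray_floor 0.93 [0.393 0.001 0.011]
scene pad_right 0.68 [ 0.612 -0.088  0.146]
scene pad_right 0.26 [ 0.412 -0.064  0.092]
scene tin_center 0.8 [0.39  0.001 0.042]
scene flat_center 0.64 [0.543 0.142 0.087]
[-0.51092664  0.2788512   0.68437021]
```

View pics/s5c.png

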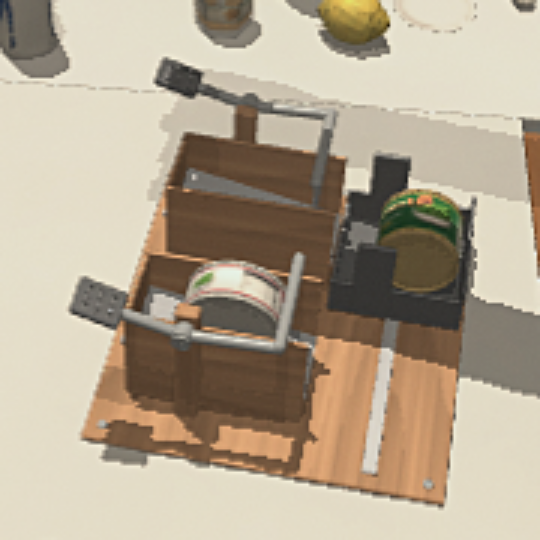

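The lever is up with its pad at (180,78) in the crop, the gate is shut, the tin rests in the tray at (422,240), and the flat tin is in place.

```bash
python3 -c "
from bench import r
print(r.close_job())"
```

```text
the job is handed in; nothing more can be done
None
```

The tall tin is in the catch tray under the right lane, that lane's lever is back up with its gate shut, the flat tin was left in place, and the job is handed in at about 14 s.

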